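# Fetch the rear setting gauge from a crowded hook and seat it against the end stop

### The job

I need the green setting gauge that hangs at the back of the crowded hook: move the two gauges in front of it, one after the other, over to the spare hook and leave them hanging there. Then stand the green gauge upright between the rails of the setting bed and slide it along them gently but firmly against the end stop, until its sprung red nose is pressed fully in and you feel it go solid; hold it there for half a second and let go, leaving the gauge touching the nose. Do not knock the other things on the bench about.

Things in the scene. Friction and masses are not known exactly. Their poses are not given: they have to be found in the camera images.
- hook_full: Crowded hook: fixed red post, 160 tall, with a flat steel bar 14 wide, 8 high, top 150 above the table. Origin on the table under the bar's root; the bar runs 170 along the hook's -x, towards the robot; its last 5 mm is a lip 6 higher. Three gauges hang on it, 40 apart: green nearest the post, 40 from the root; blue and orange in front, in either order.
- hook_spare: Spare, empty hook: fixed red post, 160 tall, with a flat steel bar 14 wide, 8 high, top 150 above the table. Origin on the table under the bar's root; the bar runs 170 along the hook's -x, towards the robot; its last 5 mm is a lip 6 higher. A gauge hung by its eye has its centre 129 above the table; it passes the lip held 6 to 18 higher. Hang centres 20 to 150 from the root, 36 or more apart.
- green_center (a point): Wanted: green setting gauge, 150 tall, 0.3 kg: upright plate 60 wide (its y), 10 thick (x), black foot 34 (x) by 60 by 14. Aluminium grip head 14 (x) by 30 (y), 106 to 150 above the underside. Under it an eye 30 wide, 26 tall, 70 to 96 above the underside, open along x, for the hook's bar. This point: the centre, 75 above the underside; z up.
- blue_center (a point): blue setting gauge, 150 tall, 0.3 kg: upright plate 60 wide (its y), 10 thick (x), black foot 34 (x) by 60 by 14. Aluminium grip head 14 (x) by 30 (y), 106 to 150 above the underside. Under it an eye 30 wide, 26 tall, 70 to 96 above the underside, open along x, for the hook's bar. This point: the centre, 75 above the underside; z up.
- orange_center (a point): orange setting gauge, 150 tall, 0.3 kg: upright plate 60 wide (its y), 10 thick (x), black foot 34 (x) by 60 by 14. Aluminium grip head 14 (x) by 30 (y), 106 to 150 above the underside. Under it an eye 30 wide, 26 tall, 70 to 96 above the underside, open along x, for the hook's bar. This point: the centre, 75 above the underside; z up.
- bed: Fixed setting bed: slab 100 (x) by 10 thick, y from -115 to +95, two rails 6 high along y, 42 apart inside, centred on x = 0. Origin at table height. The gauge stands on the slab (centre 85 above the table), its 34 mm foot between the rails, its 60 mm along them: set it down near y = +45 and slide it to -y, where the end stop is.
- stop: Fixed end stop at the bed's -y end: grey block 50x22x102, origin under it. A screw with a red nose, 90 up, points to +y; the nose's face is 25 to 47 from the origin, its setting unmeasured: find it by feel. It springs in 3 mm with about 1 N, then is solid; over 3 N seats it, over 25 N spoils it. Friction holds the gauge against the spring once let go.
- sprayer: Bystander, to be left alone: aluminium spray bottle, 60 across, 185 tall; origin under its centre.
- tape_roll: Bystander, to be left alone: yellow roll of tape lying flat, 100 across, 25 high.
- cutter: Bystander, to be left alone: hand tool with a handle, 160 long, lying.
- pen_pot: Bystander, to be left alone: black pot, 76 across, 95 tall.
- squeegee: Bystander, to be left alone: flat blue plastic squeegee card, 100x70x12, lying.
- ink_jar: Bystander, to be left alone: red jar, 60 across, 80 tall.
- sample_stack: Bystander, to be left alone: white stack of sample plates, 90x60x30.

How it is judged (in metres and radians):
On the way, in this order (a step that is already met when the one before it is completed fails the run):
1. one of the front gauges hangs on the spare hook, let go (((x of blue_center in the frame of hook_spare between -0.157 and -0.012 m and y of blue_center in the frame of hook_spare between -0.016 and 0.016 m and z of blue_center in the frame of hook_spare between 0.122 and 0.137 m and angle between blue_center's own z axis and vertical below 0.2 rad and contact force between the fingers and blue below 0.3 N) or (x of orange_center in the frame of hook_spare between -0.157 and -0.012 m and y of orange_center in the frame of hook_spare between -0.016 and 0.016 m and z of orange_center in the frame of hook_spare between 0.122 and 0.137 m and angle between orange_center's own z axis and vertical below 0.2 rad and contact force between the fingers and orange below 0.3 N))), for 0.2 s.
2. both front gauges hang on the spare hook, let go (x of blue_center in the frame of hook_spare between -0.157 and -0.012 m and y of blue_center in the frame of hook_spare between -0.016 and 0.016 m and z of blue_center in the frame of hook_spare between 0.122 and 0.137 m and angle between each of blue_center, orange_center's own z axis and vertical below 0.2 rad and contact force between the fingers and blue below 0.3 N and x of orange_center in the frame of hook_spare between -0.157 and -0.012 m and y of orange_center in the frame of hook_spare between -0.016 and 0.016 m and z of orange_center in the frame of hook_spare between 0.122 and 0.137 m and contact force between the fingers and orange below 0.3 N), for 0.2 s.
3. the green gauge stands upright on the bed and is pressed against the end stop with more than 3 N for 0.3 s (x of green_center in the frame of bed between -0.012 and 0.012 m and y of green_center in the frame of bed between -0.05 and 0.06 m and z of green_center in the frame of bed between 0.079 and 0.09 m and angle between green_center's own z axis and vertical below 0.08 rad and contact force between green and stop above 3 N), for 0.3 s.
At the end, for the whole second after the job is handed in: The blue and the orange gauge both hang at rest by their eyes on the spare hook's bar, and the green gauge stands upright (within 4 degrees), at rest, between the rails of the bed, still touching the end stop's sprung nose; all are let go (all of step 2 and x of green_center in the frame of bed between -0.012 and 0.012 m and y of green_center in the frame of bed between -0.05 and 0.06 m and z of green_center in the frame of bed between 0.079 and 0.09 m and angle between green_center's own z axis and vertical below 0.08 rad and contact force between green and stop above 0.1 N and linear speed of green below 0.02 m/s and linear speed of each of blue, orange below 0.04 m/s).
It fails at once if the end stop is pushed with more than 25 N (contact force between green and stop above 25 N).
It fails at once if the gripper or arm pushes the end stop by itself (contact force between any of the fingers, the arm and stop above 5 N).
It fails at once if another thing on the bench is moved by more than 30 mm (distance of any of sprayer, tape_roll, cutter, pen_pot, squeegee, ink_jar, sample_stack from where it was at the start of the episode above 0.03 m).
It also fails if it takes over 72 s, if anything falls off the work surface, if the arm or the gripper's body presses on something with over 40 N, if the wrist force passes 120 N, or if a joint passes its speed limit or range.

### The arm

A 6-joint arm with a two-finger parallel gripper is mounted at the origin on the work surface. World frame = base frame: x ahead of the robot, y to its left, z up, the work surface at z = 0. Lengths are in mm, angles in rad, forces in N, time in s.
With the tool pointing down it reaches from about 275 to 850 mm from the base axis. Payload 5.2 kg.
Tool frame: the origin (TCP) lies at the very end of the fingers, on their centre line; the grasp point (between the pads) lies 19 mm behind it (robot.grip_point_offset is the distance from the TCP to the grasp point, in mm); z points along the fingers, y is the direction in which the jaws open and shut (so a half turn about z gives the same grasp; the last joint's range is limited). The gripper opens to 85 mm and grips with 20 to 120 N. Pads are 22 mm wide; open, the fingers measure 114 mm over their backs; the gripper's body (76 mm by 85 mm) begins 54 mm behind the grasp point. The pads swing forward as they close: fully open they stand 13 mm farther back than shut.
Start: joints at [1.048, 0.259, 1.535, -0, 1.348, -0.203], TCP at [172.885, 522.126, 231.31] pointing down, gripper open.
Joint ranges: [-3.14, 3.14], [-0.91, 2.08], [0.19, 2.58], [-1.22, 4.36], [0.22, 2.71], [-3.12, 3.12]. Speed limits (rad/s): [2.57, 2.57, 3.14, 3.14, 3.14, 3.14].

### API

Orientations are given as a 3x3 rotation matrix whose columns are the frame's x, y, z axes.
In Python, from station import robot gives the robot as it stands.
- The arm moves only by the tool servo_tool, never from a script. Its argument "rows" is a list of rows, each an object with "delta_pos": the shift along the tool's x, y, z in cm, a list of three; "yaw": the turn about the tool's z in degrees; "fingers": the opening in per cent of the stroke, from 0 (shut) to 100 (fully open). In form: [{"delta_pos": [dx, dy, dz], "yaw": yaw, "fingers": fingers}, ...]. A call has exactly 8 rows; each row shifts and turns the commanded pose from where the row before left it, along the tool's axes as they then stand; what a row does not reach is not made up. A row lasts 1/8 s, in which the tool goes at most 62.5 mm and 10.7 degrees, less where a joint would pass 70% of its speed; a pose out of reach is approached as far as the arm can. A call is refused whole if a number of a shift passes 6.25 or a number of a turn 10.7, either way. A call with a gripper value outside its range is refused whole. The fingers move at their own pace and stop on an object; "force" is the grip in N (left out, the last holds). Time passes only in rows, so rows that do not move let the fingers close, or fill a call up. It gives the time, the measured TCP pose, the force and the opening at its end, in the units of the state.
- robot.sense(): the state, without advancing time (a new reading comes with each control period).
- robot.read_camera(name): name is "side" or "top"; returns the picture (384x512x3 uint8, blue, green, red); there is no depth.
- robot.calibration(name): a dict with "intrinsics" (3x3 intrinsics, pixels), "R" (3x3) and "t" (3): a world point X has camera coordinates R X + t. Camera axes: x right, y down, z forward; pixel columns grow to the right and rows downward; lengths in mm; the calibration is good to about 2 mm. A picture is of the moment at which its call begins. calibration takes no time and is no camera call.
- robot.job_done(): hands the job in, once; it reports no verdict.
The state is a dict: "time_s": time; "joint_pos": joint angles; "dq": joint speeds; "tau": joint torques, N m; "ee_pos": TCP position; "tool_rot": TCP orientation; "wrist_force": force on the tool from outside, world axes, zero at the start; "ft_torque": the same for the moment, N m; "gripper_width": finger opening in mm.
Only numpy, scipy, OpenCV 4.12 (cv2) and the standard library are available. Lean on these libraries where they do the work, as an engineer would, in place of code of your own. Each camera call takes 0.05 s, during which the arm holds its last target. There are 200 camera calls.

## Working session

There is one attempt and no reset: what is moved stays moved. The work goes in short steps, Python scripts to look and compute and a tool call to move; the robot and the scene stay as the last step left them, time stands still between calls to the robot, and variables do not carry over. Pictures are saved under pics/ and viewed, about 8 in all and at most 12, crops included, and the job is handed in when it is done.

Besides the shell and the picture viewer there is one more tool, called after "Request:" as name(argument=value, ...) on one line, values as JSON. servo_tool: Moves the arm, as the interface text tells. Its arguments: {"type":"object","properties":{"rows":{"type":"array"},"force":{"type":"number"}},"required":["rows"]}

```bash
mkdir -p pics; ls
python3 - <<'E'
from station import robot
import cv2,numpy as np
s=robot.sense(); print({k:np.round(v,3).tolist() for k,v in s.items()}, robot.grip_point_offset)
for n in ("side","top"):
    im=robot.read_camera(n); cv2.imwrite(f"pics/{n}0.png",im)
    c=robot.calibration(n); print(n,{k:np.round(v,4).tolist() for k,v in c.items()})
a=cv2.imread("pics/side0.png");
for n in("side","top"):
    cv2.imwrite(f"pics/{n}0b.png",cv2.resize(cv2.imread(f"pics/{n}0.png"),(800,600),interpolation=cv2.INTER_CUBIC))
E
```

```text
pics
{'time_s': 0.0, 'joint_pos': [1.048, 0.259, 1.536, 0.0, 1.348, -0.203], 'dq': [0.003, -0.001, 0.001, 0.001, 0.0, 0.0], 'tau': [-0.001, -44.602, -29.057, -0.0, 0.012, -0.0], 'ee_pos': [172.621, 521.654, 230.461], 'tool_rot': [[-0.949, 0.314, -0.001], [0.314, 0.949, -0.002], [0.0, -0.002, -1.0]], 'wrist_force': [-0.228, 0.101, 0.415], 'ft_torque': [0.014, 0.03, 0.01], 'gripper_width': 85.388} 18.700000000000003
side {'intrinsics': [[387.0422, 0.0, 253.2107], [0.0, 387.0422, 190.9586], [0.0, 0.0, 1.0]], 'R': [[0.9096, -0.4154, -0.0121], [-0.3366, -0.7193, -0.6077], [0.2437, 0.5568, -0.7941]], 't': [-518.5481, 217.8732, 1372.1753]}
top {'intrinsics': [[461.93, 0.0, 256.5334], [0.0, 461.93, 194.69], [0.0, 0.0, 1.0]], 'R': [[0.0003, -1.0, 0.0044], [-0.9917, -0.0008, -0.1282], [0.1282, -0.0043, -0.9917]], 't': [-25.9615, 588.704, 1602.7186]}
```

View pics/side0b.png

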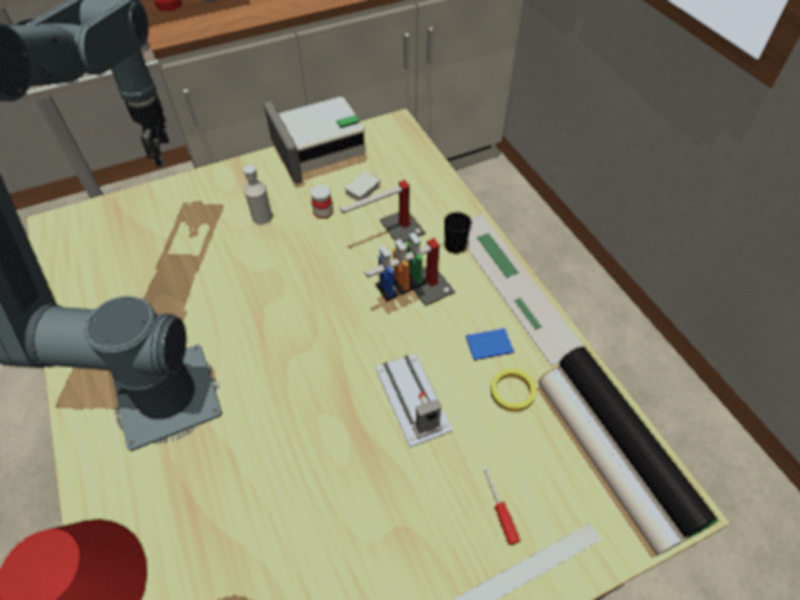

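View pics/top0b.png

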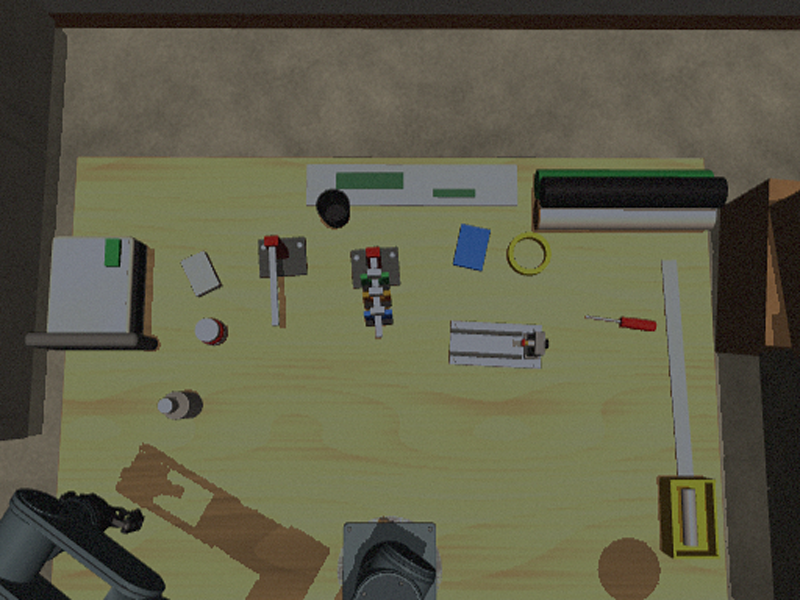

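The side view shows the spare hook (post about (404,205)) and the crowded hook (post about (433,262)). The crowded hook carries blue in front, orange in the middle and green at the back. The bed is at about (415,400), with the stop at its right end. Next I'll take enlarged crops to measure from.

```bash
cat > h.py <<'E'
from station import robot
import cv2,numpy as np
def crop(im,x0,y0,k=8,w=100,h=75,step=10):
    c=cv2.resize(im[y0:y0+h,x0:x0+w],None,fx=k,fy=k,interpolation=cv2.INTER_CUBIC)
    c=cv2.convertScaleAbs(c,alpha=1.5,beta=15)
    for v in range(0,w,step):
        cv2.line(c,(v*k,0),(v*k,5),(255,0,255),1); cv2.putText(c,str(x0+v),(v*k,15),0,.33,(255,0,255),1)
    for v in range(0,h,step):
        cv2.line(c,(0,v*k),(5,v*k),(255,0,255),1); cv2.putText(c,str(y0+v),(6,v*k+4),0,.33,(255,0,255),1)
    return c
def cam(n):
    c=robot.calibration(n); return [np.array(c[k],float) for k in("intrinsics","R","t")]
def proj(n,X):
    K,R,t=cam(n); p=K@(R@np.array(X,float)+t); return p[:2]/p[2]
def atz(n,uv,z):
    K,R,t=cam(n); d=R.T@np.linalg.inv(K)@np.array([*uv,1.]); o=-R.T@t
    return o+d*(z-o[2])/d[2]
def tri(uvt,uvs):
    A=[];b=[]
    for n,uv in(("top",uvt),("side",uvs)):
        K,R,t=cam(n);P=K@np.c_[R,t]
        for i in(0,1): r=uv[i]*P[2]-P[i]; A.append(r[:3]/1e3); b.append(-r[3]/1e3)
    X,res,*_=np.linalg.lstsq(np.array(A),np.array(b),rcond=None)
    return X, np.r_[proj("top",X)-uvt,proj("side",X)-uvs]
E
python3 - <<'E'
from h import *
t=cv2.imread("pics/top0.png");s=cv2.imread("pics/side0.png")
cv2.imwrite("pics/c1.png",crop(t,160,147))
cv2.imwrite("pics/c2.png",crop(s,213,112))
cv2.imwrite("pics/c3.png",np.vstack([crop(t,275,195,k=8,w=90,h=42)[:300],crop(s,228,222,k=5,w=140,h=60)[:, :720]]))
E
```

```text
Traceback (most recent call last):
ValueError: all the input array dimensions except for the concatenation axis must match exactly, but along dimension 1, the array at index 0 has size 720 and the array at index 1 has size 700
```

View pics/c1.png

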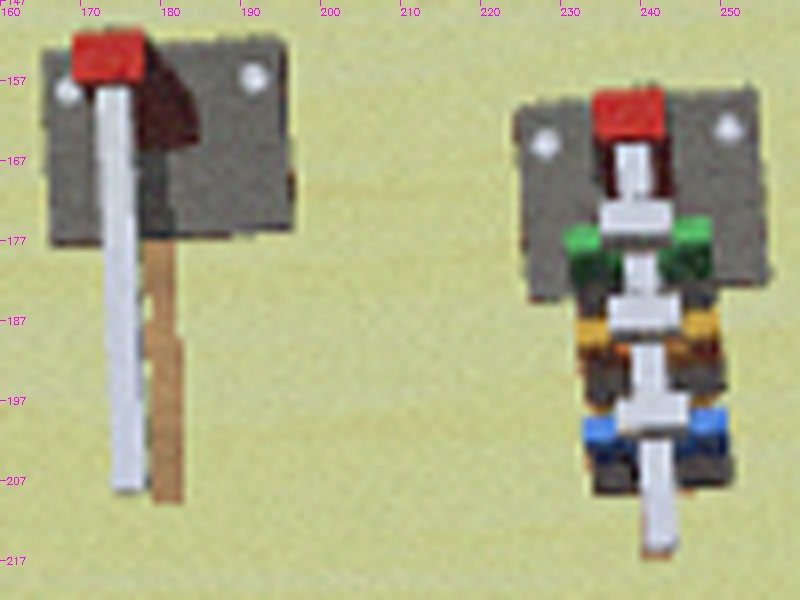

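View pics/c2.png

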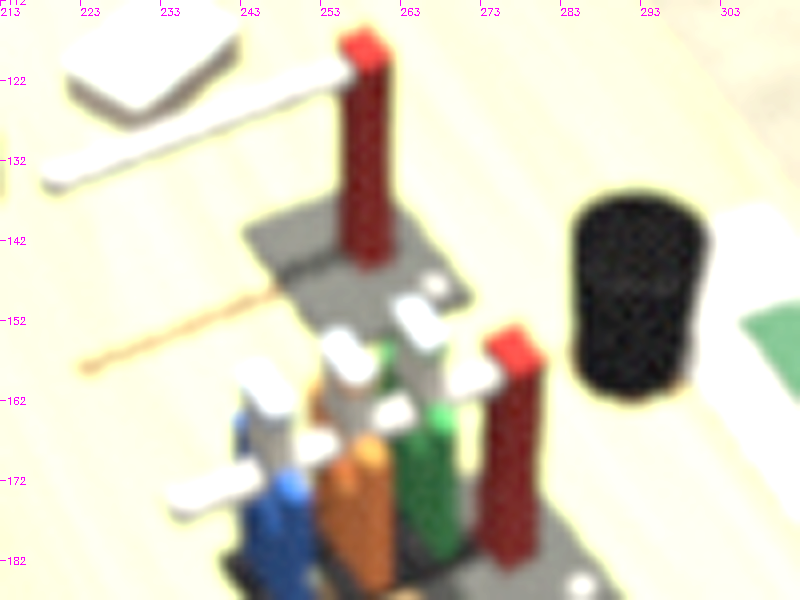

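Crop c1 (top view, crop pixels) shows:
- Spare bar from about (113,90) to its tip at (128,490).
- Crowded bar from about (634,150) to its tip at (659,548).
- Gauge heads at about (636,215) green, (643,310) orange and (653,408) blue.

Crop c2 (side view) shows the spare tip at (55,182), the crowded tip at (185,505) and the post tops at (365,48) and (515,350).

Run:
```python
from h import *
t=cv2.imread("pics/top0.png");s=cv2.imread("pics/side0.png")
cv2.imwrite("pics/c3.png",np.vstack([crop(t,275,198,k=8,w=90,h=37),crop(s,232,222,k=5,w=144,h=60)]))
T=lambda p,q:(160+(p+.5)/8-.5,147+(q+.5)/8-.5)
S=lambda p,q:(213+(p+.5)/8-.5,112+(q+.5)/8-.5)
for n,a,b in [("spare post top",(110,57),(364,47)),("full post top",(629,115),(515,349)),
  ("spare tip",(129,489),(52,183)),("full tip",(658,548),(184,510)),
  ("green head",(636,212),(419,315)),("orange head",(643,307),(349,351)),("blue head",(653,402),(265,385))]:
    X,r=tri(T(*a),S(*b)); print(n,np.round(X,1),np.round(r,1))
for n,a,z in [("spare bar back",(113,90),150),("spare bar mid",(118,230),150),("spare bar end",(127,450),150),("full bar back",(634,150),150),("full mid",(649,370),150),("full end",(657,520),150),
 ("green",(636,210),204),("orange",(643,305),204),("blue",(653,401),204)]:
    print(n,np.round(atz("top",T(*a),z),1))
```

```text
spare post top [710.2 252.4 155.2] [-0.1  0.2  0.3 -0.1]
full post top [686.4  36.1 154.4] [-0.   0.2  0.2 -0. ]
spare tip [532.8 242.1 142.5] [ 0.1 -0.4 -0.4  0.1]
full tip [509.4  23.  141.2] [ 0.2 -0.6 -0.8  0.2]
green head [635.5  31.5 205. ] [-0.1  0.4  0.6 -0.1]
orange head [598.4  28.4 201.3] [-0.1  0.2  0.3 -0.1]
blue head [558.4  24.6 202.2] [-0.2  0.7  0.9 -0.2]
spare bar back [698.2 251.5 150. ]
spare bar mid [638.9 248.1 150. ]
spare bar end [547.  242.2 150. ]
full bar back [672.9  34.  150. ]
full mid [580.5  27.3 150. ]
full end [518.2  23.7 150. ]
green [638.   31.2 204. ]
orange [599.5  28.2 204. ]
blue [560.8  24.  204. ]
```

View pics/c3.png

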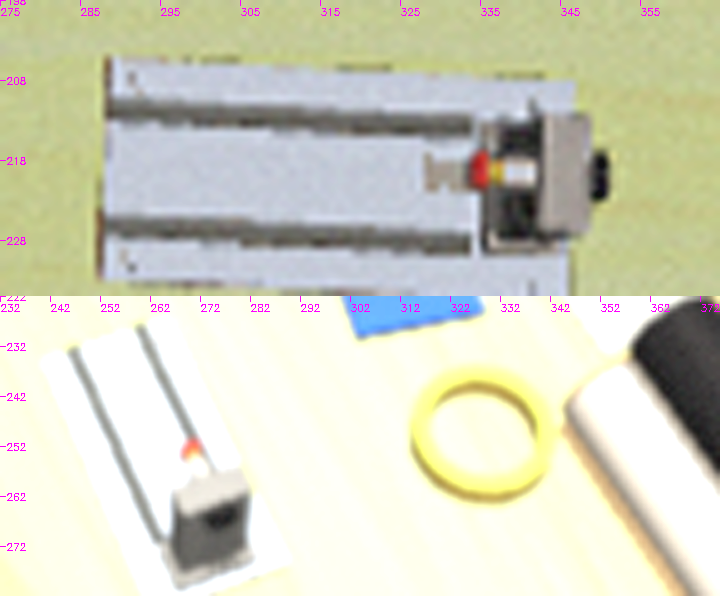

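Crop c3 (top half, crop pixels) shows the slab from (105,57) to (572,290). The rail centreline runs from about (107,167) to (470,185), and the nose tip is at about (470,170). The stop is at the right (-y) end.

```bash
cat >> h.py <<'E'
def delta(x,y,z,ang=None):
    """tool-frame shift (cm) and yaw (deg) to TCP target x,y,z with tool-y direction at ang deg; translation along present axes"""
    s=robot.sense(); R=np.array(s["tool_rot"]); p=np.array(s["ee_pos"])
    d=R.T@(np.array([x,y,z])-p)/10
    cur=np.degrees(np.arctan2(R[1,1],R[0,1]))
    print("t",round(s["time_s"],2),"tcp",np.round(p,1),"ang",round(cur,2),"tilt",np.round(R[2,:2],4),"F",np.round(s["wrist_force"],1),"w",round(s["gripper_width"],1))
    print("shift cm",np.round(d,2),"yaw",None if ang is None else round(cur-ang,2))
E
python3 - <<'E'
from h import *
T=lambda p,q:(275+(p+.5)/8-.5,198+(q+.5)/8-.5)
Sd=lambda p,q:(232+(p+.5)/5-.5,222+(q-296+.5)/5-.5)
for n,a,z in [("rail c L",(107,167),16),("rail c R",(470,185),16),("slab TL",(107,57),10),("slab BL",(99,279),10),("slab TR",(573,82),10),("slab BR",(570,293),10),("nose",(470,170),90),("stop top c",(565,175),102),("up in L",(110,120),16),("lo in L",(107,215),16),("up in R",(470,137),16),("lo in R",(470,233),16)]:
    print(n,np.round(atz("top",T(*a),z),1))
for n,a,b in [("nose",(474,170),(190,447)),("stop top c",(565,175),(212,490)),("upper rail L end",(110,107),(140,327)),("lower rail L end",(107,226),(73,350))]:
    X,r=tri(T(*a),Sd(*b));print(n,np.round(X,1),np.round(r,1))
delta(559,25.5,235,93.7)
E
```

```text
rail c L [ 506.  -138.1   16. ]
rail c R [ 498.  -300.3   16. ]
slab TL [ 556.1 -138.9   10. ]
slab BL [ 456.3 -134.5   10. ]
slab TR [ 544.9 -348.8   10. ]
slab BR [ 450.2 -345.1   10. ]
nose [ 499.1 -287.8   90. ]
stop top c [ 496.1 -326.   102. ]
up in L [ 527.1 -139.6   16. ]
lo in L [ 484.5 -137.9   16. ]
up in R [ 519.6 -300.8   16. ]
lo in R [ 476.6 -299.9   16. ]
nose [ 498.4 -288.    98.8] [-0.  0.  0. -0.]
stop top c [ 495.6 -325.1  106.5] [-0.  0.  0. -0.]
upper rail L end [ 533.1 -140.1    7.3] [-0.1  0.2  0.3 -0.1]
lower rail L end [ 479.7 -138.3    9.1] [-0.   0.1  0.1 -0. ]
t 0.1 tcp [172.6 521.7 230.5] ang 71.67 tilt [ 0.0003 -0.0017] F [-0.2  0.2  0.3] w 85.2
shift cm [-52.28 -34.96  -0.41] yaw -22.03
```

The bed origin comes out at about (502,-232) with yaw -2.6°. The nose face is at about y=-287. Bars: full-hook root about (677.5,34.4) at +3.8°, spare root about (702,251.8) at +3.5°. Heights agree with the text to within a few mm. Now I'll move over blue.

Request:
servo_tool(rows=[{"delta_pos": [0, 0, 0], "yaw": -7.34, "fingers": 60}, {"delta_pos": [0, 0, 0], "yaw": -7.34, "fingers": 60}, {"delta_pos": [0, 0, 0], "yaw": -7.35, "fingers": 60}, {"delta_pos": [-2.95, -4.33, 0], "yaw": 0, "fingers": 60}, {"delta_pos": [-2.95, -4.33, 0], "yaw": 0, "fingers": 60}, {"delta_pos": [-2.95, -4.33, 0], "yaw": 0, "fingers": 60}, {"delta_pos": [-2.95, -4.33, 0], "yaw": 0, "fingers": 60}, {"delta_pos": [-2.95, -4.33, 0], "yaw": 0, "fingers": 60}], force=60)

```text
time_s: 1.1
ee_pos: [334.7, 314.1, 231.1]
tool_rot: [[-0.998, -0.065, -0.0], [-0.065, 0.998, -0.0], [0.0, -0.0, -1.0]]
wrist_force: [1.6, 0.8, -0.1]
gripper_width: 51.4
```

Request:
servo_tool(rows=[{"delta_pos": [-2.95, -4.33, 0], "yaw": 0, "fingers": 60}, {"delta_pos": [-2.95, -4.33, 0], "yaw": 0, "fingers": 60}, {"delta_pos": [-2.95, -4.33, 0], "yaw": 0, "fingers": 60}, {"delta_pos": [-2.95, -4.33, 0], "yaw": 0, "fingers": 60}, {"delta_pos": [-2.95, -4.33, 0], "yaw": 0, "fingers": 60}, {"delta_pos": [-2.95, -4.33, 0], "yaw": 0, "fingers": 60}, {"delta_pos": [-2.95, -4.33, 0], "yaw": 0, "fingers": 60}, {"delta_pos": [0, 0, 0], "yaw": 0, "fingers": 60}])

```text
time_s: 2.1
ee_pos: [561.3, 23.3, 230.3]
tool_rot: [[-0.998, -0.06, -0.001], [-0.06, 0.998, -0.001], [0.001, -0.001, -1.0]]
wrist_force: [-0.3, 0.6, -1.1]
gripper_width: 51.2
```

Run:
```python
from h import *
delta(559,25.5,168,93.7)
t=robot.read_camera("top");s=robot.read_camera("side")
cv2.imwrite("pics/d1.png",np.hstack([crop(t,200,130,k=4,w=100,h=110),crop(s,210,70,k=4,w=100,h=110)]))
```

```text
t 2.1 tcp [561.3  23.3 230.3] ang 93.47 tilt [ 0.0007 -0.0007] F [-0.3  0.6 -1.1] w 51.2
shift cm [0.21 0.24 6.23] yaw -0.23
```

View pics/d1.png

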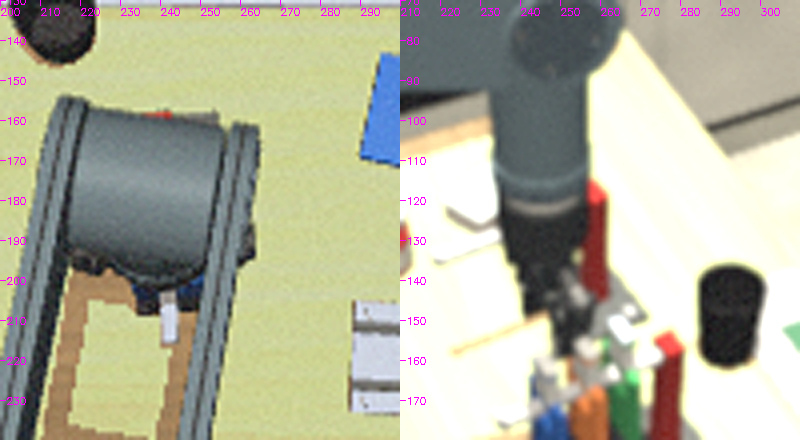

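Run:
```python
from h import *
for z in (230,):
  for dy in (-26,0,26): print(proj("side",[561.3-.06*dy,23.3+dy,z]))
print("blue head top", proj("side",[559,25.5,204]),proj("side",[561.3,23.3,204]))
```

```text
[250.79879312 159.00300918]
[247.29291424 154.08622029]
[243.86006447 149.27185044]
blue head top [246.62010017 158.92805083] [247.47235382 159.14245199]
```

Predicted fingertip pixels match the picture to about 1 px. Descending on blue and gripping.

Request:
servo_tool(rows=[{"delta_pos": [0.2, 0.2, 1.2], "yaw": 0, "fingers": 60}, {"delta_pos": [0, 0, 2.0], "yaw": 0, "fingers": 60}, {"delta_pos": [0, 0, 2.0], "yaw": 0, "fingers": 60}, {"delta_pos": [0, 0, 1.0], "yaw": -0.2, "fingers": 60}, {"delta_pos": [0, 0, 0], "yaw": 0, "fingers": 0}, {"delta_pos": [0, 0, 0], "yaw": 0, "fingers": 0}, {"delta_pos": [0, 0, 0], "yaw": 0, "fingers": 0}, {"delta_pos": [0, 0, 0], "yaw": 0, "fingers": 0}], force=60)

```text
time_s: 3.2
ee_pos: [557.7, 28.6, 169.6]
tool_rot: [[-0.998, -0.068, 0.0], [-0.068, 0.998, 0.0], [-0.0, 0.0, -1.0]]
wrist_force: [-0.6, 1.5, -1.7]
gripper_width: 29.2
```

Run:
```python
from h import *
delta(559,25.5,168,93.7)
```

```text
t 3.2 tcp [557.7  28.6 169.6] ang 93.9 tilt [-0.0004  0.0005] F [-0.6  1.5 -1.7] w 29.2
shift cm [-0.11 -0.32  0.16] yaw 0.2
```

Request:
servo_tool(rows=[{"delta_pos": [0, 0, -0.6], "yaw": 0, "fingers": 0}, {"delta_pos": [0, 0, -0.6], "yaw": 0, "fingers": 0}, {"delta_pos": [0, 0, 0], "yaw": 0, "fingers": 0}, {"delta_pos": [1.8, 0, 0], "yaw": 0, "fingers": 0}, {"delta_pos": [1.8, 0, 0], "yaw": 0, "fingers": 0}, {"delta_pos": [1.8, 0, 0], "yaw": 0, "fingers": 0}, {"delta_pos": [1.8, 0, 0], "yaw": 0, "fingers": 0}, {"delta_pos": [0, 0, 0], "yaw": 0, "fingers": 0}])

```text
time_s: 4.2
ee_pos: [484.8, 23.6, 181.4]
tool_rot: [[-0.998, -0.068, -0.001], [-0.068, 0.998, 0.0], [0.001, 0.0, -1.0]]
wrist_force: [-0.1, 0.4, -2.5]
gripper_width: 29.0
```

Run:
```python
from h import *
delta(502.4,239.5,181,93.5)
```

```text
t 4.2 tcp [484.8  23.6 181.4] ang 93.89 tilt [0.0006 0.0001] F [-0.1  0.4 -2.5] w 29.0
shift cm [-3.22 21.42  0.04] yaw 0.39
```

Request:
servo_tool(rows=[{"delta_pos": [0, 3.0, 0], "yaw": 0, "fingers": 0}, {"delta_pos": [-0.4, 4.0, 0], "yaw": 0, "fingers": 0}, {"delta_pos": [-0.8, 4.4, 0], "yaw": 0, "fingers": 0}, {"delta_pos": [-1.0, 4.5, 0], "yaw": 0, "fingers": 0}, {"delta_pos": [-0.7, 3.5, 0], "yaw": 0, "fingers": 0}, {"delta_pos": [-0.3, 2.0, 0], "yaw": 0.4, "fingers": 0}, {"delta_pos": [0, 0, 0], "yaw": 0, "fingers": 0}, {"delta_pos": [0, 0, 0], "yaw": 0, "fingers": 0}])

```text
time_s: 5.2
ee_pos: [503.4, 238.7, 181.1]
tool_rot: [[-0.998, -0.061, -0.0], [-0.061, 0.998, -0.001], [0.0, -0.001, -1.0]]
wrist_force: [-0.6, 0.2, -3.5]
gripper_width: 29.2
```

Run:
```python
from h import *
t=robot.read_camera("top");s=robot.read_camera("side")
cv2.imwrite("pics/d2.png",np.hstack([crop(t,150,130,k=4,w=100,h=110),crop(s,190,70,k=4,w=100,h=110)]))
delta(702-.998*50,251.8-50*.0617,181,93.5)
```

```text
t 5.3 tcp [503.4 238.3 181.2] ang 93.46 tilt [ 0.0001 -0.0003] F [-0.8  1.  -3.8] w 29.2
shift cm [-14.91   0.14   0.02] yaw -0.04
```

View pics/d2.png

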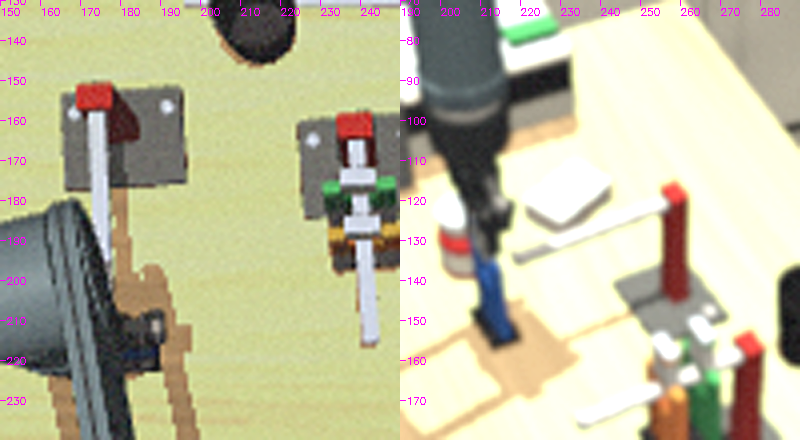

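Picture d2 shows blue held upright just in front of the spare bar's tip, with the orange and green gauges undisturbed. Inserting.

Request:
servo_tool(rows=[{"delta_pos": [-1.5, 0.1, 0], "yaw": 0, "fingers": 0}, {"delta_pos": [-2.0, 0, 0], "yaw": 0, "fingers": 0}, {"delta_pos": [-2.4, 0, 0], "yaw": 0, "fingers": 0}, {"delta_pos": [-2.5, 0, 0], "yaw": 0, "fingers": 0}, {"delta_pos": [-2.5, 0, 0], "yaw": 0, "fingers": 0}, {"delta_pos": [-2.4, 0, 0], "yaw": 0, "fingers": 0}, {"delta_pos": [-1.6, 0, 0], "yaw": 0, "fingers": 0}, {"delta_pos": [0, 0, 0], "yaw": 0, "fingers": 0}])

```text
time_s: 6.3
ee_pos: [653.5, 248.3, 180.6]
tool_rot: [[-0.998, -0.06, 0.0], [-0.06, 0.998, -0.0], [-0.0, -0.0, -1.0]]
wrist_force: [0.1, 0.3, -3.2]
gripper_width: 29.5
```

Run:
```python
from h import *
delta(702-.998*50,251.8-50*.0617,169.6,93.5)
```

```text
t 6.3 tcp [653.5 248.3 180.6] ang 93.42 tilt [-0.0004 -0.0001] F [ 0.1  0.3 -3.2] w 29.5
shift cm [0.14 0.05 1.1 ] yaw -0.08
```

Request:
servo_tool(rows=[{"delta_pos": [0, 0, 0.5], "yaw": 0, "fingers": 0}, {"delta_pos": [0, 0, 0.4], "yaw": 0, "fingers": 0}, {"delta_pos": [0, 0, 0.2], "yaw": 0, "fingers": 0}, {"delta_pos": [0, 0, 0], "yaw": 0, "fingers": 0}, {"delta_pos": [0, 0, 0], "yaw": 0, "fingers": 60}, {"delta_pos": [0, 0, 0], "yaw": 0, "fingers": 60}, {"delta_pos": [0, 0, 0], "yaw": 0, "fingers": 60}, {"delta_pos": [0, 0, 0], "yaw": 0, "fingers": 60}])

```text
time_s: 7.3
ee_pos: [651.9, 249.3, 170.6]
tool_rot: [[-0.998, -0.061, 0.001], [-0.061, 0.998, 0.0], [-0.001, 0.0, -1.0]]
wrist_force: [-0.6, 0.5, -0.4]
gripper_width: 51.4
```

Run:
```python
from h import *
delta(677.5-80*.998,34.4-80*.0666,235,93.8)
```

```text
t 7.3 tcp [651.9 249.3 170.6] ang 93.51 tilt [-0.0005  0.0001] F [-0.6  0.5 -0.4] w 51.4
shift cm [  6.76 -21.65  -6.45] yaw -0.29
```

Request:
servo_tool(rows=[{"delta_pos": [0, 0, -1.5], "yaw": 0, "fingers": 60}, {"delta_pos": [0, 0, -2.5], "yaw": 0, "fingers": 60}, {"delta_pos": [0, 0, -2.4], "yaw": 0, "fingers": 60}, {"delta_pos": [1.35, -4.35, 0], "yaw": -0.3, "fingers": 60}, {"delta_pos": [1.35, -4.35, 0], "yaw": 0, "fingers": 60}, {"delta_pos": [1.35, -4.35, 0], "yaw": 0, "fingers": 60}, {"delta_pos": [1.35, -4.3, 0], "yaw": 0, "fingers": 60}, {"delta_pos": [1.35, -4.3, 0], "yaw": 0, "fingers": 60}])

```text
time_s: 8.3
ee_pos: [598.5, 27.4, 235.8]
tool_rot: [[-0.998, -0.066, 0.002], [-0.067, 0.998, -0.0], [-0.002, -0.0, -1.0]]
wrist_force: [-0.1, -0.1, 0.8]
gripper_width: 51.0
```

Run:
```python
from h import *
t=robot.read_camera("top");s=robot.read_camera("side")
cv2.imwrite("pics/d3.png",np.hstack([crop(t,150,130,k=4,w=100,h=110),crop(s,210,90,k=4,w=100,h=110)]))
delta(677.5-80*.998,34.4-80*.0666,169,93.8)
```

```text
t 8.4 tcp [598.2  24.6 235.8] ang 93.56 tilt [-0.0011 -0.0021] F [ 0.1  0.3 -0.2] w 51.1
shift cm [0.04 0.46 6.68] yaw -0.24
```

View pics/d3.png

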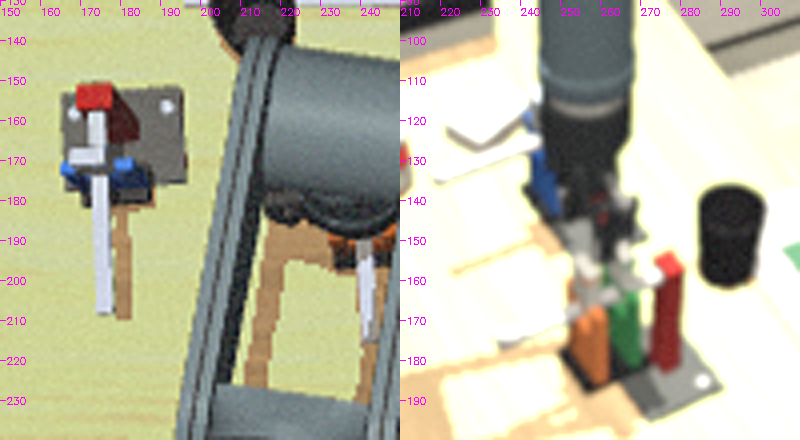

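Run:
```python
from h import *
r=lambda p:np.round((p-[150,130]+.44)*4)
for dy in(-30,-15,0,15,30): print(dy,"head",r(proj("top",[652-.06*dy,249+dy,204])),"shoulder",r(proj("top",[652-.06*dy,249+dy,160])))
print(r(proj("top",[652,248.7,150])))
```

```text
-30 head [124. 153.] shoulder [133. 163.]
-15 head [105. 154.] shoulder [114. 164.]
0 head [ 87. 156.] shoulder [ 96. 165.]
15 head [ 68. 157.] shoulder [ 78. 166.]
30 head [ 49. 158.] shoulder [ 60. 167.]
[ 99. 168.]
```

The projection for blue at (652,249) matches picture d3, so blue hangs correctly. The arm hadn't settled in y when measured, so I'll make no y correction. Descending on orange.

Request:
servo_tool(rows=[{"delta_pos": [0, 0, 1.5], "yaw": 0, "fingers": 60}, {"delta_pos": [0, 0, 2.2], "yaw": 0, "fingers": 60}, {"delta_pos": [0, 0, 2.0], "yaw": 0, "fingers": 60}, {"delta_pos": [0, 0, 0.9], "yaw": 0, "fingers": 60}, {"delta_pos": [0, 0, 0], "yaw": 0, "fingers": 0}, {"delta_pos": [0, 0, 0], "yaw": 0, "fingers": 0}, {"delta_pos": [0, 0, 0], "yaw": 0, "fingers": 0}, {"delta_pos": [0, 0, 0], "yaw": 0, "fingers": 0}])

```text
time_s: 9.4
ee_pos: [598.5, 28.8, 168.4]
tool_rot: [[-0.998, -0.066, 0.0], [-0.066, 0.998, 0.0], [-0.0, 0.0, -1.0]]
wrist_force: [-0.3, 0.5, -4.1]
gripper_width: 29.2
```

Run:
```python
from h import *
delta(677.5-80*.998,34.4-80*.0666,169,93.8)
```

```text
t 9.4 tcp [598.5  28.8 168.4] ang 93.8 tilt [-0.      0.0001] F [-0.3  0.5 -4.1] w 29.2
shift cm [ 0.09  0.03 -0.06] yaw 0.0
```

Request:
servo_tool(rows=[{"delta_pos": [0, 0, -0.6], "yaw": 0, "fingers": 0}, {"delta_pos": [0, 0, -0.6], "yaw": 0, "fingers": 0}, {"delta_pos": [1.0, 0, 0], "yaw": 0, "fingers": 0}, {"delta_pos": [2.4, 0, 0], "yaw": 0, "fingers": 0}, {"delta_pos": [2.6, 0, 0], "yaw": 0, "fingers": 0}, {"delta_pos": [2.6, 0, 0], "yaw": 0, "fingers": 0}, {"delta_pos": [2.2, 0, 0], "yaw": 0, "fingers": 0}, {"delta_pos": [0.8, 0, 0], "yaw": 0, "fingers": 0}])

```text
time_s: 10.4
ee_pos: [481.1, 21.2, 180.4]
tool_rot: [[-0.998, -0.066, -0.0], [-0.066, 0.998, 0.0], [0.0, 0.0, -1.0]]
wrist_force: [0.0, -0.6, -3.4]
gripper_width: 29.5
```

Run:
```python
from h import *
delta(502.4,239.5,181,93.5)
```

```text
t 10.4 tcp [481.1  21.2 180.4] ang 93.8 tilt [0.0005 0.0001] F [ 0.  -0.6 -3.4] w 29.5
shift cm [-3.57 21.64 -0.06] yaw 0.3
```

Request:
servo_tool(rows=[{"delta_pos": [0, 3.0, 0], "yaw": 0, "fingers": 0}, {"delta_pos": [-0.4, 4.0, 0], "yaw": 0, "fingers": 0}, {"delta_pos": [-0.8, 4.5, 0], "yaw": 0, "fingers": 0}, {"delta_pos": [-1.1, 4.5, 0], "yaw": 0, "fingers": 0}, {"delta_pos": [-0.8, 3.6, 0], "yaw": 0, "fingers": 0}, {"delta_pos": [-0.4, 2.0, 0], "yaw": 0.3, "fingers": 0}, {"delta_pos": [0, 0, 0], "yaw": 0, "fingers": 0}, {"delta_pos": [0, 0, 0], "yaw": 0, "fingers": 0}])

```text
time_s: 11.4
ee_pos: [503.4, 238.5, 180.1]
tool_rot: [[-0.998, -0.061, -0.0], [-0.061, 0.998, -0.001], [0.0, -0.0, -1.0]]
wrist_force: [0.2, -0.7, -3.4]
gripper_width: 29.3
```

Run:
```python
from h import *
delta(702-.998*105,251.8-105*.0617,181,93.5)
```

```text
t 11.4 tcp [503.4 238.5 180.1] ang 93.52 tilt [ 0.0003 -0.0005] F [ 0.2 -0.7 -3.4] w 29.3
shift cm [-9.41  0.1  -0.09] yaw 0.02
```

Request:
servo_tool(rows=[{"delta_pos": [-1.5, 0.1, 0], "yaw": 0, "fingers": 0}, {"delta_pos": [-2.0, 0, 0], "yaw": 0, "fingers": 0}, {"delta_pos": [-2.2, 0, 0], "yaw": 0, "fingers": 0}, {"delta_pos": [-2.2, 0, 0], "yaw": 0, "fingers": 0}, {"delta_pos": [-1.5, 0, 0], "yaw": 0, "fingers": 0}, {"delta_pos": [0, 0, 0], "yaw": 0, "fingers": 0}, {"delta_pos": [0, 0, 0.5], "yaw": 0, "fingers": 0}, {"delta_pos": [0, 0, 0.3], "yaw": 0, "fingers": 0}])

```text
time_s: 12.4
ee_pos: [596.4, 245.5, 171.8]
tool_rot: [[-0.998, -0.061, -0.001], [-0.061, 0.998, -0.0], [0.001, -0.0, -1.0]]
wrist_force: [0.0, -0.2, -4.3]
gripper_width: 29.4
```

Run:
```python
from h import *
delta(702-.998*105,251.8-105*.0617,169,93.5)
```

```text
t 12.4 tcp [596.4 245.5 171.8] ang 93.5 tilt [ 0.0011 -0.0001] F [ 0.  -0.2 -4.3] w 29.4
shift cm [-0.08 -0.02  0.28] yaw 0.0
```

Request:
servo_tool(rows=[{"delta_pos": [0, 0, 0.25], "yaw": 0, "fingers": 0}, {"delta_pos": [0, 0, 0.1], "yaw": 0, "fingers": 0}, {"delta_pos": [0, 0, 0], "yaw": 0, "fingers": 0}, {"delta_pos": [0, 0, 0], "yaw": 0, "fingers": 60}, {"delta_pos": [0, 0, 0], "yaw": 0, "fingers": 60}, {"delta_pos": [0, 0, 0], "yaw": 0, "fingers": 60}, {"delta_pos": [0, 0, 0], "yaw": 0, "fingers": 60}, {"delta_pos": [0, 0, -1.0], "yaw": 0, "fingers": 60}])

```text
time_s: 13.4
ee_pos: [596.6, 245.6, 178.3]
tool_rot: [[-0.998, -0.061, -0.002], [-0.061, 0.998, -0.0], [0.002, -0.0, -1.0]]
wrist_force: [0.5, -0.2, -0.9]
gripper_width: 51.2
```

Run:
```python
from h import *
delta(677.5-40*.998,34.4-40*.0666,235,93.8)
```

```text
t 13.4 tcp [596.6 245.6 178.3] ang 93.51 tilt [ 0.0019 -0.0003] F [ 0.5 -0.2 -0.9] w 51.2
shift cm [ -2.77 -21.6   -5.66] yaw -0.29
```

Request:
servo_tool(rows=[{"delta_pos": [0, 0, -2.5], "yaw": 0, "fingers": 60}, {"delta_pos": [0, 0, -3.1], "yaw": 0, "fingers": 60}, {"delta_pos": [-0.4, -3.4, 0], "yaw": -0.3, "fingers": 60}, {"delta_pos": [-0.6, -4.6, 0], "yaw": 0, "fingers": 60}, {"delta_pos": [-0.6, -4.8, 0], "yaw": 0, "fingers": 60}, {"delta_pos": [-0.6, -4.6, 0], "yaw": 0, "fingers": 60}, {"delta_pos": [-0.5, -3.2, 0], "yaw": 0, "fingers": 60}, {"delta_pos": [-0.1, -1.0, 0], "yaw": 0, "fingers": 60}])

```text
time_s: 14.4
ee_pos: [639.8, 30.0, 235.4]
tool_rot: [[-0.998, -0.064, 0.001], [-0.064, 0.998, -0.0], [-0.001, -0.0, -1.0]]
wrist_force: [-0.2, 0.1, 0.2]
gripper_width: 50.9
```

Run:
```python
from h import *
t=robot.read_camera("top");s=robot.read_camera("side")
cv2.imwrite("pics/d4.png",np.hstack([crop(t,150,130,k=4,w=100,h=110),crop(s,210,90,k=4,w=100,h=110)]))
r=lambda p:np.round((p-[150,130]+.44)*4)
for dy in(-15,0,15): print(dy,"orange head",r(proj("top",[597-.06*dy,245.6+dy,204])))
delta(677.5-40*.998,34.4-40*.0666,169,93.8)
```

```text
-15 orange head [108. 222.]
0 orange head [ 89. 223.]
15 orange head [ 70. 224.]
t 14.5 tcp [639.4  31.4 235.2] ang 93.72 tilt [-0.0004  0.0001] F [0.4 0.5 0.3] w 50.9
shift cm [0.19 0.05 6.62] yaw -0.08
```

View pics/d4.png

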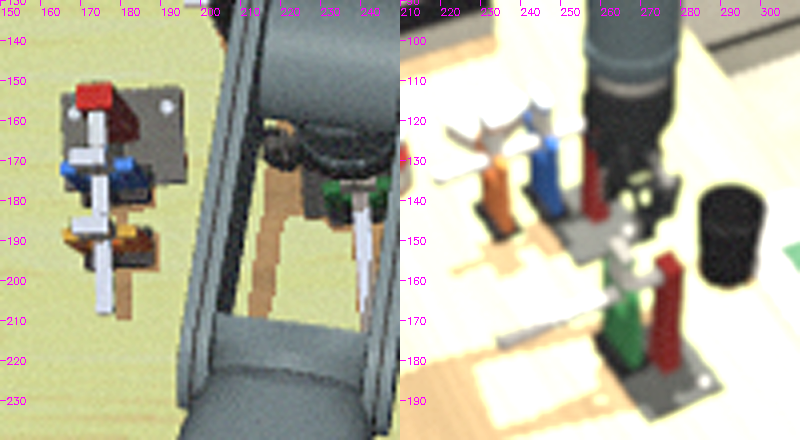

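Picture d4 shows blue and orange both hanging upright on the spare hook. Now gripping green.

Request:
servo_tool(rows=[{"delta_pos": [0.2, 0, 1.5], "yaw": 0, "fingers": 60}, {"delta_pos": [0, 0, 2.2], "yaw": 0, "fingers": 60}, {"delta_pos": [0, 0, 2.0], "yaw": 0, "fingers": 60}, {"delta_pos": [0, 0, 0.9], "yaw": 0, "fingers": 60}, {"delta_pos": [0, 0, 0], "yaw": 0, "fingers": 0}, {"delta_pos": [0, 0, 0], "yaw": 0, "fingers": 0}, {"delta_pos": [0, 0, 0], "yaw": 0, "fingers": 0}, {"delta_pos": [0, 0, 0], "yaw": 0, "fingers": 0}], force=90)

```text
time_s: 15.5
ee_pos: [637.3, 31.8, 168.9]
tool_rot: [[-0.998, -0.066, 0.0], [-0.066, 0.998, -0.0], [-0.0, -0.0, -1.0]]
wrist_force: [-0.2, 0.4, -2.8]
gripper_width: 28.8
```

Request:
servo_tool(rows=[{"delta_pos": [0, 0, -0.6], "yaw": 0, "fingers": 0}, {"delta_pos": [0, 0, -0.6], "yaw": 0, "fingers": 0}, {"delta_pos": [1.0, 0, 0], "yaw": 0, "fingers": 0}, {"delta_pos": [2.4, 0, 0], "yaw": 0, "fingers": 0}, {"delta_pos": [2.8, 0, 0], "yaw": 0, "fingers": 0}, {"delta_pos": [3.0, 0, 0], "yaw": 0, "fingers": 0}, {"delta_pos": [3.0, 0, 0], "yaw": 0, "fingers": 0}, {"delta_pos": [2.8, 0, 0], "yaw": 0, "fingers": 0}])

```text
time_s: 16.5
ee_pos: [485.8, 21.9, 180.9]
tool_rot: [[-0.998, -0.066, -0.0], [-0.066, 0.998, -0.0], [0.0, -0.0, -1.0]]
wrist_force: [-0.2, -0.1, -2.5]
gripper_width: 28.5
```

Run:
```python
from h import *
delta(503.9,-186.7,181,87.4)
```

```text
t 16.5 tcp [485.8  21.9 180.9] ang 93.81 tilt [ 0.0001 -0.0001] F [-0.2 -0.1 -2.5] w 28.5
shift cm [-4.200e-01 -2.094e+01 -1.000e-02] yaw 6.41
```

Request:
servo_tool(rows=[{"delta_pos": [0, -2.0, 0], "yaw": 0, "fingers": 0}, {"delta_pos": [0, -4.0, 0], "yaw": 0, "fingers": 0}, {"delta_pos": [-0.1, -4.4, 0], "yaw": 0, "fingers": 0}, {"delta_pos": [-0.1, -4.4, 0], "yaw": 0, "fingers": 0}, {"delta_pos": [-0.1, -3.8, 0], "yaw": 0, "fingers": 0}, {"delta_pos": [-0.1, -2.34, 0], "yaw": 0, "fingers": 0}, {"delta_pos": [0, 0, 0], "yaw": 6.4, "fingers": 0}, {"delta_pos": [0, 0, 0], "yaw": 0, "fingers": 0}])

```text
time_s: 17.5
ee_pos: [505.1, -186.4, 180.7]
tool_rot: [[-0.999, 0.045, -0.001], [0.045, 0.999, 0.001], [0.001, 0.001, -1.0]]
wrist_force: [0.4, 0.7, -3.9]
gripper_width: 28.7
```

Run:
```python
from h import *
delta(503.9,-186.7,126,87.4)
t=robot.read_camera("top");s=robot.read_camera("side")
cv2.imwrite("pics/d5.png",np.vstack([crop(t,265,185,k=6,w=100,h=50),crop(s,232,200,k=4,w=150,h=75)]))
delta(503.9,-186.7,126,87.4)
```

```text
t 17.5 tcp [ 505.1 -186.4  180.7] ang 87.44 tilt [0.0006 0.0007] F [ 0.4  0.7 -3.9] w 28.7
shift cm [ 0.11 -0.04  5.47] yaw 0.04
t 17.6 tcp [ 505.3 -186.1  180.8] ang 87.57 tilt [0.0003 0.0004] F [-0.  -0.8 -3.1] w 28.4
shift cm [ 0.13 -0.07  5.48] yaw 0.17
```

View pics/d5.png

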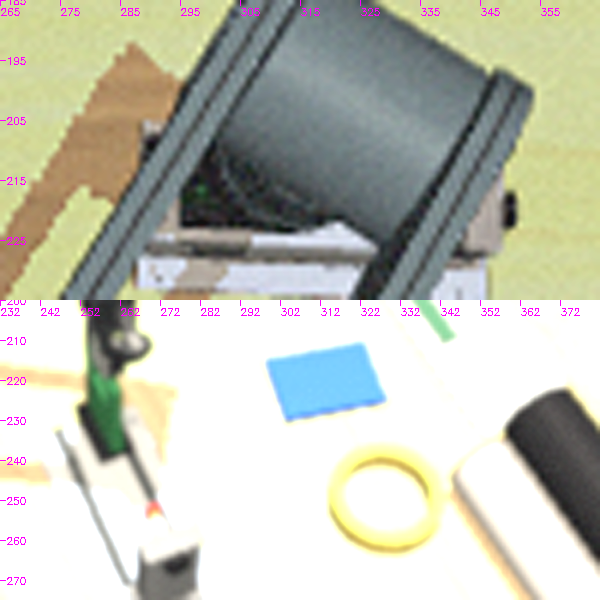

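Green is held upright over the bed's +y half. Lowering partway, below the rail tops, to check for contact.

Request:
servo_tool(rows=[{"delta_pos": [0.13, 0, 1.0], "yaw": 0.1, "fingers": 0}, {"delta_pos": [0, 0, 1.5], "yaw": 0, "fingers": 0}, {"delta_pos": [0, 0, 1.2], "yaw": 0, "fingers": 0}, {"delta_pos": [0, 0, 0.6], "yaw": 0, "fingers": 0}, {"delta_pos": [0, 0, 0.4], "yaw": 0, "fingers": 0}, {"delta_pos": [0, 0, 0.3], "yaw": 0, "fingers": 0}, {"delta_pos": [0, 0, 0.2], "yaw": 0, "fingers": 0}, {"delta_pos": [0, 0, 0], "yaw": 0, "fingers": 0}])

```text
time_s: 18.6
ee_pos: [504.3, -186.7, 128.9]
tool_rot: [[-0.999, 0.047, 0.0], [0.047, 0.999, -0.0], [-0.0, -0.0, -1.0]]
wrist_force: [0.6, 0.0, -3.6]
gripper_width: 28.5
```

Run:
```python
from h import *
delta(503.8,-186.7,125,87.4); print(robot.sense()["ft_torque"])
```

```text
t 18.6 tcp [ 504.3 -186.7  128.9] ang 87.31 tilt [-0.0001 -0.0001] F [ 0.6  0.  -3.6] w 28.5
shift cm [0.05 0.   0.39] yaw -0.09
[0.03943969 0.0207289  0.01501766]
```

Request:
servo_tool(rows=[{"delta_pos": [0, 0, 0.1], "yaw": 0, "fingers": 0}, {"delta_pos": [0, 0, 0.1], "yaw": 0, "fingers": 0}, {"delta_pos": [0, 0, 0.1], "yaw": 0, "fingers": 0}, {"delta_pos": [0, 0, 0.05], "yaw": 0, "fingers": 0}, {"delta_pos": [0, 0, 0], "yaw": 0, "fingers": 0}, {"delta_pos": [0, 0, 0], "yaw": 0, "fingers": 0}, {"delta_pos": [0, 0, 0], "yaw": 0, "fingers": 0}, {"delta_pos": [0, 0, 0], "yaw": 0, "fingers": 0}])

```text
time_s: 19.6
ee_pos: [504.2, -186.7, 125.3]
tool_rot: [[-0.999, 0.047, 0.0], [0.047, 0.999, -0.0], [-0.0, -0.0, -1.0]]
wrist_force: [0.1, -0.2, -3.0]
gripper_width: 28.9
```

Run:
```python
from h import *
delta(503.8,-186.7,125,87.4); print(robot.sense()["ft_torque"])
```

```text
t 19.6 tcp [ 504.2 -186.7  125.3] ang 87.31 tilt [-0. -0.] F [ 0.1 -0.2 -3. ] w 28.9
shift cm [ 0.04 -0.    0.03] yaw -0.09
[-0.03407055 -0.04269244  0.02723536]
```

Request:
servo_tool(rows=[{"delta_pos": [0, 0, 0.05], "yaw": 0, "fingers": 0}, {"delta_pos": [0, 0, 0], "yaw": 0, "fingers": 0}, {"delta_pos": [0, 0, 0.05], "yaw": 0, "fingers": 0}, {"delta_pos": [0, 0, 0], "yaw": 0, "fingers": 0}, {"delta_pos": [0, 0, 0], "yaw": 0, "fingers": 0}, {"delta_pos": [0, 0, 0], "yaw": 0, "fingers": 0}, {"delta_pos": [0, 0, 0], "yaw": 0, "fingers": 0}, {"delta_pos": [0, 0, 0], "yaw": 0, "fingers": 0}])

```text
time_s: 20.6
ee_pos: [504.4, -186.8, 124.7]
tool_rot: [[-0.999, 0.047, 0.001], [0.047, 0.999, -0.0], [-0.001, -0.0, -1.0]]
wrist_force: [-1.7, 0.7, 6.0]
gripper_width: 28.9
```

Contact on the slab came at TCP z of about 124.8, as expected (foot on slab, 10 above the table). I'll ease off 0.4 mm and slide towards the stop, stopping well short of it.

Request:
servo_tool(rows=[{"delta_pos": [0, 0, -0.04], "yaw": 0, "fingers": 0}, {"delta_pos": [0, -0.5, 0], "yaw": 0, "fingers": 0}, {"delta_pos": [0, -1.0, 0], "yaw": 0, "fingers": 0}, {"delta_pos": [0, -1.2, 0], "yaw": 0, "fingers": 0}, {"delta_pos": [0, -1.2, 0], "yaw": 0, "fingers": 0}, {"delta_pos": [0, -0.7, 0], "yaw": 0, "fingers": 0}, {"delta_pos": [0, -0.4, 0], "yaw": 0, "fingers": 0}, {"delta_pos": [0, 0, 0], "yaw": 0, "fingers": 0}])

```text
time_s: 21.6
ee_pos: [501.9, -237.5, 124.7]
tool_rot: [[-0.999, 0.047, 0.0], [0.047, 0.999, -0.001], [-0.0, -0.001, -1.0]]
wrist_force: [-0.8, 2.7, 3.4]
gripper_width: 29.1
```

Run:
```python
from h import *
delta(500.7,-254,124.8,87.3)
t=robot.read_camera("top");s=robot.read_camera("side")
cv2.imwrite("pics/d6.png",np.vstack([crop(t,275,190,k=6,w=100,h=50),crop(s,240,215,k=6,w=100,h=50)]))
delta(500.7,-254,124.8,87.3)
```

```text
t 21.6 tcp [ 501.9 -237.5  124.7] ang 87.28 tilt [-0.0002 -0.0007] F [-0.8  2.7  3.4] w 29.1
shift cm [ 0.04 -1.66 -0.01] yaw -0.02
t 21.7 tcp [ 501.9 -237.4  124.7] ang 87.3 tilt [-0.0001 -0.001 ] F [0.4 1.3 3.3] w 28.5
shift cm [ 0.04 -1.67 -0.01] yaw -0.0
```

View pics/d6.png

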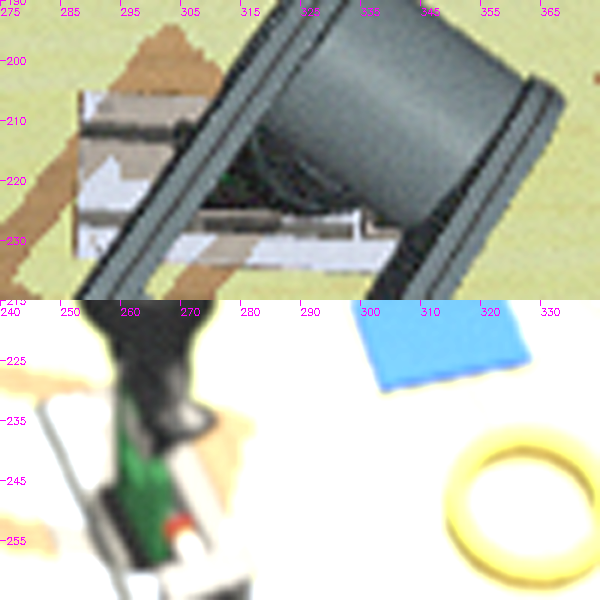

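The gauge is between the rails with the nose just ahead. I'll unload the floor a little and feel forward 1 mm at a time.

Request:
servo_tool(rows=[{"delta_pos": [0, 0, -0.03], "yaw": 0, "fingers": 0}, {"delta_pos": [0, -0.15, 0], "yaw": 0, "fingers": 0}, {"delta_pos": [0, -0.15, 0], "yaw": 0, "fingers": 0}, {"delta_pos": [0, -0.15, 0], "yaw": 0, "fingers": 0}, {"delta_pos": [0, -0.15, 0], "yaw": 0, "fingers": 0}, {"delta_pos": [0, -0.1, 0], "yaw": 0, "fingers": 0}, {"delta_pos": [0, -0.1, 0], "yaw": 0, "fingers": 0}, {"delta_pos": [0, 0, 0], "yaw": 0, "fingers": 0}])

```text
time_s: 22.7
ee_pos: [501.3, -245.0, 124.8]
tool_rot: [[-0.999, 0.047, -0.0], [0.047, 0.999, -0.0], [0.0, -0.001, -1.0]]
wrist_force: [-0.5, 0.4, -3.8]
gripper_width: 28.8
```

Run:
```python
from h import *
delta(500.7,-254,124.8,87.3)
print(np.mean([ (robot.read_camera("top"),robot.sense()["wrist_force"])[1] for _ in range(4)],0))
```

```text
t 22.7 tcp [ 501.3 -245.   124.8] ang 87.3 tilt [ 0.0004 -0.0005] F [-0.5  0.4 -3.8] w 28.8
shift cm [ 0.02 -0.9  -0.  ] yaw 0.0
[ 8.35780268e-02 -1.60351672e-03 -3.52421028e+00]
```

Request:
servo_tool(rows=[{"delta_pos": [0, -0.1, 0], "yaw": 0, "fingers": 0}, {"delta_pos": [0, -0.1, 0], "yaw": 0, "fingers": 0}, {"delta_pos": [0, -0.1, 0], "yaw": 0, "fingers": 0}, {"delta_pos": [0, -0.1, 0], "yaw": 0, "fingers": 0}, {"delta_pos": [0, -0.1, 0], "yaw": 0, "fingers": 0}, {"delta_pos": [0, 0, 0], "yaw": 0, "fingers": 0}, {"delta_pos": [0, 0, 0], "yaw": 0, "fingers": 0}, {"delta_pos": [0, 0, 0], "yaw": 0, "fingers": 0}])

```text
time_s: 23.9
ee_pos: [501.2, -249.6, 125.0]
tool_rot: [[-0.999, 0.047, -0.0], [0.047, 0.999, 0.0], [0.0, 0.0, -1.0]]
wrist_force: [0.2, 0.1, -2.8]
gripper_width: 28.6
```

```bash
cat >> h.py <<'E'
def feel():
    delta(500.7,-254,124.8,87.3)
    L=[(robot.read_camera("top"),robot.sense())[1] for _ in range(4)]
    print("F",np.round(np.mean([s["wrist_force"] for s in L],0),2),"M",np.round(np.mean([s["ft_torque"] for s in L],0),3),"p",np.round(np.mean([s["ee_pos"] for s in L],0),2))
E
python3 -c "
from h import *
feel()"
```

```text
t 23.9 tcp [ 501.2 -249.6  125. ] ang 87.31 tilt [0. 0.] F [ 0.2  0.1 -2.8] w 28.6
shift cm [ 0.03 -0.44  0.02] yaw 0.01
F [-0.22 -0.32 -3.33] M [ 0.004 -0.014  0.003] p [ 501.26 -249.6   125.02]
```

Request:
servo_tool(rows=[{"delta_pos": [0, -0.05, 0], "yaw": 0, "fingers": 0}, {"delta_pos": [0, -0.05, 0], "yaw": 0, "fingers": 0}, {"delta_pos": [0, -0.05, 0], "yaw": 0, "fingers": 0}, {"delta_pos": [0, -0.05, 0], "yaw": 0, "fingers": 0}, {"delta_pos": [0, -0.05, 0], "yaw": 0, "fingers": 0}, {"delta_pos": [0, -0.05, 0], "yaw": 0, "fingers": 0}, {"delta_pos": [0, 0, 0], "yaw": 0, "fingers": 0}, {"delta_pos": [0, 0, 0], "yaw": 0, "fingers": 0}])

```text
time_s: 25.1
ee_pos: [501.1, -252.6, 125.0]
tool_rot: [[-0.999, 0.047, -0.0], [0.047, 0.999, 0.0], [0.0, 0.0, -1.0]]
wrist_force: [0.3, 0.8, -3.2]
gripper_width: 28.7
```

```bash
python3 -c "
from h import *
feel()"
```

```text
t 25.1 tcp [ 501.1 -252.6  125. ] ang 87.31 tilt [0.0001 0.    ] F [ 0.3  0.8 -3.2] w 28.7
shift cm [ 0.03 -0.14  0.02] yaw 0.01
F [ 0.44 -0.18 -3.38] M [-0.013 -0.018  0.007] p [ 501.11 -252.61  125.02]
```

Request:
servo_tool(rows=[{"delta_pos": [0, -0.05, 0], "yaw": 0, "fingers": 0}, {"delta_pos": [0, -0.05, 0], "yaw": 0, "fingers": 0}, {"delta_pos": [0, -0.05, 0], "yaw": 0, "fingers": 0}, {"delta_pos": [0, -0.05, 0], "yaw": 0, "fingers": 0}, {"delta_pos": [0, -0.05, 0], "yaw": 0, "fingers": 0}, {"delta_pos": [0, 0, 0], "yaw": 0, "fingers": 0}, {"delta_pos": [0, 0, 0], "yaw": 0, "fingers": 0}, {"delta_pos": [0, 0, 0], "yaw": 0, "fingers": 0}])

```text
time_s: 26.3
ee_pos: [501.0, -255.1, 125.0]
tool_rot: [[-0.999, 0.047, -0.0], [0.047, 0.999, 0.0], [0.0, 0.0, -1.0]]
wrist_force: [0.1, 0.5, -3.3]
gripper_width: 28.9
```

```bash
python3 -c "
from h import *
feel()"
```

```text
t 26.3 tcp [ 501.  -255.1  125. ] ang 87.31 tilt [0. 0.] F [ 0.1  0.5 -3.3] w 28.9
shift cm [0.03 0.11 0.02] yaw 0.01
F [ 0.03 -0.13 -3.27] M [ 0.015 -0.023 -0.023] p [ 501.   -255.12  125.02]
```

Request:
servo_tool(rows=[{"delta_pos": [0, -0.05, 0], "yaw": 0, "fingers": 0}, {"delta_pos": [0, -0.05, 0], "yaw": 0, "fingers": 0}, {"delta_pos": [0, -0.05, 0], "yaw": 0, "fingers": 0}, {"delta_pos": [0, -0.05, 0], "yaw": 0, "fingers": 0}, {"delta_pos": [0, -0.05, 0], "yaw": 0, "fingers": 0}, {"delta_pos": [0, 0, 0], "yaw": 0, "fingers": 0}, {"delta_pos": [0, 0, 0], "yaw": 0, "fingers": 0}, {"delta_pos": [0, 0, 0], "yaw": 0, "fingers": 0}])

```text
time_s: 27.5
ee_pos: [500.9, -257.6, 125.0]
tool_rot: [[-0.999, 0.047, 0.0], [0.047, 0.999, 0.0], [-0.0, 0.0, -1.0]]
wrist_force: [-0.2, 0.3, -2.5]
gripper_width: 28.7
```

```bash
python3 -c "
from h import *
feel()"
```

```text
t 27.5 tcp [ 500.9 -257.6  125. ] ang 87.31 tilt [-0.  0.] F [-0.2  0.3 -2.5] w 28.7
shift cm [0.04 0.36 0.02] yaw 0.01
F [ 0.06  0.67 -2.77] M [ 0.12  -0.026  0.   ] p [ 500.88 -257.6   125.02]
```

The spring is in contact: the moment about x has jumped to 0.12 N·m and Fy is about 0.8 N. Going on in smaller steps.

Request:
servo_tool(rows=[{"delta_pos": [0, -0.03, 0], "yaw": 0, "fingers": 0}, {"delta_pos": [0, -0.03, 0], "yaw": 0, "fingers": 0}, {"delta_pos": [0, -0.03, 0], "yaw": 0, "fingers": 0}, {"delta_pos": [0, -0.03, 0], "yaw": 0, "fingers": 0}, {"delta_pos": [0, 0, 0], "yaw": 0, "fingers": 0}, {"delta_pos": [0, 0, 0], "yaw": 0, "fingers": 0}, {"delta_pos": [0, 0, 0], "yaw": 0, "fingers": 0}, {"delta_pos": [0, 0, 0], "yaw": 0, "fingers": 0}])

```text
time_s: 28.7
ee_pos: [500.8, -258.8, 125.0]
tool_rot: [[-0.999, 0.047, -0.0], [0.047, 0.999, -0.0], [0.0, -0.0, -1.0]]
wrist_force: [-0.0, 1.7, -3.7]
gripper_width: 28.7
```

```bash
python3 -c "
from h import *
feel()"
```

```text
t 28.7 tcp [ 500.8 -258.8  125. ] ang 87.31 tilt [ 0. -0.] F [-0.   1.7 -3.7] w 28.7
shift cm [0.03 0.48 0.02] yaw 0.01
F [-0.11  0.71 -2.63] M [ 0.196 -0.007 -0.012] p [ 500.81 -258.82  125.01]
```

Request:
servo_tool(rows=[{"delta_pos": [0, -0.03, 0], "yaw": 0, "fingers": 0}, {"delta_pos": [0, -0.03, 0], "yaw": 0, "fingers": 0}, {"delta_pos": [0, -0.02, 0], "yaw": 0, "fingers": 0}, {"delta_pos": [0, -0.02, 0], "yaw": 0, "fingers": 0}, {"delta_pos": [0, 0, 0], "yaw": 0, "fingers": 0}, {"delta_pos": [0, 0, 0], "yaw": 0, "fingers": 0}, {"delta_pos": [0, 0, 0], "yaw": 0, "fingers": 0}, {"delta_pos": [0, 0, 0], "yaw": 0, "fingers": 0}])

```text
time_s: 29.9
ee_pos: [500.8, -259.6, 125.0]
tool_rot: [[-0.999, 0.047, -0.0], [0.047, 0.999, 0.0], [0.0, 0.0, -1.0]]
wrist_force: [-0.1, 4.2, -1.0]
gripper_width: 29.0
```

```bash
python3 -c "
from h import *
feel()"
```

```text
t 29.9 tcp [ 500.8 -259.6  125. ] ang 87.31 tilt [0.0001 0.0004] F [-0.1  4.2 -1. ] w 29.0
shift cm [0.03 0.55 0.02] yaw 0.01
F [ 0.4   4.56 -1.13] M [ 0.829 -0.043 -0.014] p [ 500.77 -259.59  125.01]
```

It has gone solid (Fy about 4.6 N, moment 0.83 N·m). I'll add 0.2 mm, seat the foot lightly and hold.

Request:
servo_tool(rows=[{"delta_pos": [0, -0.01, 0], "yaw": 0, "fingers": 0}, {"delta_pos": [0, -0.01, 0], "yaw": 0, "fingers": 0}, {"delta_pos": [0, 0, 0.01], "yaw": 0, "fingers": 0}, {"delta_pos": [0, 0, 0.01], "yaw": 0, "fingers": 0}, {"delta_pos": [0, 0, 0], "yaw": 0, "fingers": 0}, {"delta_pos": [0, 0, 0], "yaw": 0, "fingers": 0}, {"delta_pos": [0, 0, 0], "yaw": 0, "fingers": 0}, {"delta_pos": [0, 0, 0], "yaw": 0, "fingers": 0}])

```text
time_s: 31.1
ee_pos: [500.8, -259.7, 124.9]
tool_rot: [[-0.999, 0.047, -0.0], [0.047, 0.999, 0.001], [0.0, 0.001, -1.0]]
wrist_force: [1.3, 5.6, 0.1]
gripper_width: 28.9
```

```bash
python3 -c "
from h import *
feel()"
```

```text
t 31.1 tcp [ 500.8 -259.7  124.9] ang 87.31 tilt [0.0001 0.0005] F [1.3 5.6 0.1] w 28.9
shift cm [0.03 0.57 0.01] yaw 0.01
F [0.19 5.86 0.42] M [ 1.011 -0.04  -0.048] p [ 500.77 -259.65  124.9 ]
```

Request:
servo_tool(rows=[{"delta_pos": [0, -0.01, 0], "yaw": 0, "fingers": 0}, {"delta_pos": [0, -0.01, 0], "yaw": 0, "fingers": 0}, {"delta_pos": [0, 0, 0], "yaw": 0, "fingers": 0}, {"delta_pos": [0, 0, 0], "yaw": 0, "fingers": 0}, {"delta_pos": [0, 0, 0], "yaw": 0, "fingers": 0}, {"delta_pos": [0, 0, 0], "yaw": 0, "fingers": 0}, {"delta_pos": [0, 0, 0], "yaw": 0, "fingers": 0}, {"delta_pos": [0, 0, 0], "yaw": 0, "fingers": 0}])

```text
time_s: 32.3
ee_pos: [500.8, -259.7, 124.9]
tool_rot: [[-0.999, 0.047, 0.0], [0.047, 0.999, 0.001], [0.0, 0.001, -1.0]]
wrist_force: [0.4, 6.0, -0.4]
gripper_width: 28.8
```

```bash
python3 -c "
from h import *
feel()"
```

```text
t 32.3 tcp [ 500.8 -259.7  124.9] ang 87.31 tilt [0.     0.0008] F [ 0.4  6.  -0.4] w 28.8
shift cm [0.03 0.57 0.01] yaw 0.01
F [ 0.34  5.67 -0.02] M [ 1.099 -0.041 -0.035] p [ 500.77 -259.7   124.91]
```

The gauge has been held solid at about 6 N for more than a second. Releasing.

Request:
servo_tool(rows=[{"delta_pos": [0, 0, 0], "yaw": 0, "fingers": 40}, {"delta_pos": [0, 0, 0], "yaw": 0, "fingers": 50}, {"delta_pos": [0, 0, 0], "yaw": 0, "fingers": 60}, {"delta_pos": [0, 0, 0], "yaw": 0, "fingers": 60}, {"delta_pos": [0, 0, 0], "yaw": 0, "fingers": 60}, {"delta_pos": [0, 0, 0], "yaw": 0, "fingers": 60}, {"delta_pos": [0, 0, 0], "yaw": 0, "fingers": 60}, {"delta_pos": [0, 0, -0.5], "yaw": 0, "fingers": 60}])

```text
time_s: 33.5
ee_pos: [500.5, -260.0, 129.6]
tool_rot: [[-0.999, 0.047, -0.001], [0.047, 0.999, 0.001], [0.001, 0.001, -1.0]]
wrist_force: [-0.6, -0.0, 0.1]
gripper_width: 51.3
```

Request:
servo_tool(rows=[{"delta_pos": [0, 0, -2.0], "yaw": 0, "fingers": 60}, {"delta_pos": [0, 0, -3.0], "yaw": 0, "fingers": 60}, {"delta_pos": [0, 0, -4.0], "yaw": 0, "fingers": 60}, {"delta_pos": [2.0, 0, -4.0], "yaw": 0, "fingers": 60}, {"delta_pos": [4.5, 0, 0], "yaw": 0, "fingers": 60}, {"delta_pos": [4.5, 0, 0], "yaw": 0, "fingers": 60}, {"delta_pos": [3.0, 0, 0], "yaw": 0, "fingers": 60}, {"delta_pos": [0, 0, 0], "yaw": 0, "fingers": 60}])

```text
time_s: 34.5
ee_pos: [359.6, -253.5, 260.5]
tool_rot: [[-0.999, 0.049, 0.0], [0.049, 0.999, -0.001], [-0.001, -0.001, -1.0]]
wrist_force: [-0.6, 0.0, 1.0]
gripper_width: 50.9
```

Run:
```python
from h import *
t=robot.read_camera("top");s=robot.read_camera("side")
cv2.imwrite("pics/e1.png",np.vstack([np.hstack([crop(t,285,195,k=5,w=80,h=60),crop(s,230,210,k=5,w=80,h=60)]),np.hstack([crop(t,150,145,k=4,w=100,h=75),crop(s,205,105,k=4,w=100,h=75)])]))
r=lambda p:np.round((p-[285,195]+.4)*5)
for z in(160,): 
  for dy in(-15,0,15): print("head",r(proj("top",[500.8+.047*dy,-259.7+dy,z])))
  for dy in(-30,30): print("shoulder",r(proj("top",[500.8+.047*dy,-259.7+dy,116])))
s=robot.sense(); print(s["time_s"],s["ee_pos"],s["gripper_width"])
```

```text
head [242. 111.]
head [219. 110.]
head [196. 109.]
shoulder [253. 118.]
shoulder [164. 113.]
34.6 [ 361.29615364 -253.9898395   260.43116059] 51.56521113988307
```

View pics/e1.png

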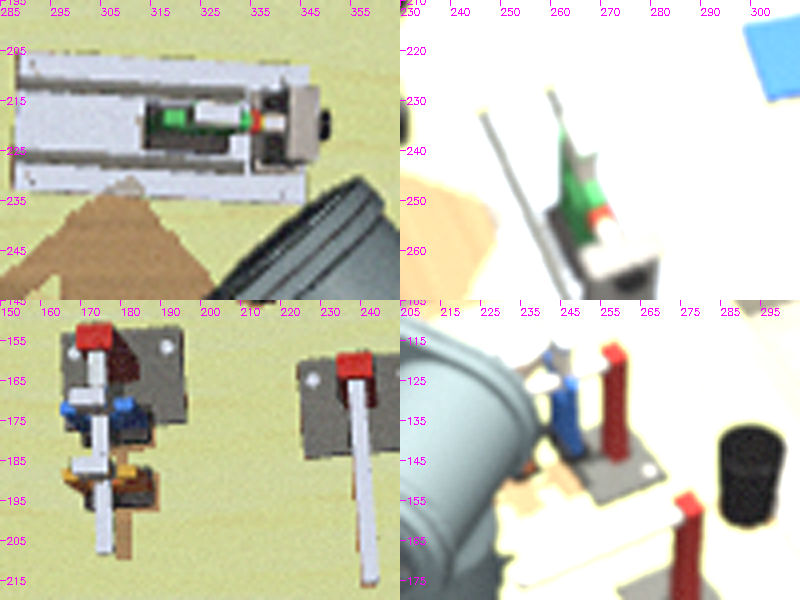

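Picture e1 (the last one) shows green upright between the rails with its edge at crop (252,122), against the red nose. Blue and orange hang on the spare hook. As a number check, I'll compare the nose's position before and after.

Run:
```python
from h import *
a=cv2.imread("pics/top0.png").astype(int); b=np.mean([robot.read_camera("top").astype(int) for _ in range(4)],0)
for n,im in(("before",a),("after",b)):
    p=im[218:221,328:346].mean(0); print(n); print("R-G",np.round(p[:,2]-p[:,1]).astype(int).tolist()); print("G-R",np.round(p[:,1]-p[:,2]).clip(0).astype(int).tolist())
```

```text
before
R-G [6, 6, 5, 4, 1, 12, 76, 92, 23, 20, 2, 3, 2, 3, 4, 5, 5, 4]
G-R [0, 0, 0, 0, 0, 0, 0, 0, 0, 0, 0, 0, 0, 0, 0, 0, 0, 0]
after
R-G [-3, -3, -6, -3, -4, -52, -64, 24, 90, 21, 1, 3, 3, 3, 3, 5, 4, 4]
G-R [3, 3, 6, 3, 4, 52, 64, 0, 0, 0, 0, 0, 0, 0, 0, 0, 0, 0]
```

```bash
python3 -c "
from station import robot
print(robot.sense()['time_s'],robot.job_done())"
```

```text
the job is handed in; nothing more can be done
34.8 None
```

I finished the job and handed it in at 34.8 s of the 72 s allowed; no verdict is reported.

- **Front gauges:** I moved blue and then orange to the spare hook, about 50 and 105 mm from the root. Both hang upright and let go. In the pictures they sit where they were released.
- **Green gauge:** I lowered it onto the bed with light slab contact at the expected height, then slid it along the rails. The spring was first felt at about y = -257.6 mm. It went solid near -259.5 mm, and I held it there at about 6 N for over a second. The highest end-of-call wrist reading was about 6 N, far below the 25 N limit.
- **Last checks:** After release the green gauge stands between the rails with its edge against the nose. In the top camera the nose's face sits about 1 pixel (roughly 3 mm) further in than at the start, so it should still be pressed. That is only about one pixel of evidence, and I had no contact-force reading after letting go.
- **Other things on the bench:** I made no contact with them as far as the wrist force showed. The pen pot looks unmoved in the pictures. I did not check the others after the release.
- **Disagreements:** Camera heights for the hooks read up to about 15 mm low at the bar tips and 5 mm low at the post tops, and the nose read about 9 mm high. I used the given heights there. Pose readings taken right after fast moves were off by up to 3 to 5 mm until the arm settled.

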